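# Run the shelf lights up on the touch-strip dimmer

### The arm

A 6-joint arm with a two-finger parallel gripper is mounted at the origin on the work surface. World frame = base frame: x ahead of the robot, y to its left, z up, the work surface at z = 0. Lengths are in m, angles in rad, forces in N, time in s.
With the tool pointing down it reaches from about 0.375 to 0.975 m from the base axis. Payload 3.8 kg.
Tool frame: the origin (TCP) lies at the very end of the fingers, on their centre line; the grasp point (between the pads) lies 19 mm behind it; z points along the fingers, y is the line along which they close (so a half turn about z gives the same grasp; the last joint's range is limited). The gripper opens to 85 mm and grips with 20 to 120 N. Pads are 22 mm wide; open, the fingers measure 114 mm over their backs; the gripper's body (76 mm by 85 mm) begins 54 mm behind the grasp point. The pads swing forward as they close: fully open they stand 13 mm farther back than shut.
Start: joints at [-1.172, 0.264, 1.604, -0, 1.274, -0.037], TCP at [0.285, -0.612, 0.231] pointing down, gripper open.
Joint ranges: [-2.63, 2.63], [-0.94, 2.18], [0.31, 2.57], [-1.31, 4.45], [0, 2.66], [-2.55, 2.55]. Speed limits (rad/s): [2.57, 2.57, 3.14, 3.14, 3.14, 3.14].

### API

Orientations are given as a rotation vector (axis times angle).
In Python, from workcell import read_state, read_camera, calibration, finish_job gives the robot as it stands.
- The arm moves only by the tool step_arm, never from a script. Its argument "commands" is a list of rows, each an object of numbers: "fingers": the gripper's target within -1 to 1 (shut at 1, half-way at 0, fully open at -1); "dx", "dy", "dz": the shift along the tool's x, y, z in m; "roll": the turn about the tool's z in degrees. In form: [{"fingers": .., "dx": .., "dy": .., "dz": .., "roll": ..}, ...]. A call has 1 to 8 rows; each row is the pose to reach, as a shift and turn from the pose commanded when the call began, along the tool's axes at that moment; what a row does not reach only later rows make up. A row lasts 1/8 s, in which the tool goes at most 62.5 mm and 10.7 degrees, less where a joint would pass 70% of its speed; a pose out of reach is approached as far as the arm can. A call with a gripper value outside its range is refused whole. The fingers move at their own pace and stop on an object; "squeeze" is the grip in N (left out, the last holds). Time passes only in rows, so rows that repeat a pose let the fingers close. It gives the time, the measured TCP pose, the force, the opening and the grip force at its end, in the units of the state.
- read_state(): the state, without advancing time (a new reading comes with each control period).
- read_camera(name): name is "scene" or "side" or "wrist"; returns (picture, depth): 420x560x3 uint8, blue, green, red; 420x560 float32, m along the optical axis (not along the pixel's ray), 0 where there is no reading.
- calibration(name): a dict with "intrinsics" (3x3 intrinsics, pixels), "k1" (the pictures are not rectified: a ray, as slopes to the right and down, at radius r is drawn at 1 + k1 r^2 times it, then the intrinsics apply), "world_to_cam" (4x4, takes a point from world to camera coordinates). Camera axes: x right, y up, looking along -z (the intrinsics and any distortion apply to the point x, -y, -z); pixel columns grow to the right and rows downward; lengths in m; the calibration is good to about 2 mm. A picture is of the moment at which its call begins: read the wrist's pose just before it. calibration takes no time and is no camera call; for the wrist camera it gives the pose at the moment of the call.
- finish_job(): hands the job in; it is judged then, once.
The state is a dict: "time": time; "q": joint angles; "joint_vel": joint speeds; "joint_torque": joint torques, N m; "tool_pos": TCP position; "tcp_rot": TCP orientation; "wrist_force": force on the tool from outside, world axes, zero at the start; "torque": the same for the moment, N m; "width": opening from 0.0 (shut) to 1.0 (fully open); "grip_force": force on a finger pad.
Only numpy, scipy, OpenCV 4.12 (cv2) and the standard library are available. Lean on these libraries where they do the work, as an engineer would, in place of code of your own. Each camera call takes 0.05 s, during which the arm holds its last target. There are 200 camera calls.

### The job

Bring the shelf lights up to full on the curved dimmer: set your fingertips on the narrow end of its metal strip, press it down lightly, and run them along the whole curve to the wide end, keeping the strip down all the way and never pressing hard. Then lift off so the strip springs back up. Do not shift or lift the dimmer, and leave the crockery around it where it stands.

Things in the scene. Friction and masses are not known exactly. Their poses are not given: they have to be found in the camera images.
- dimmer: Shelf-light dimmer, loose (1 kg): dark wooden crescent 230 by 110 mm, 56 mm across the band, top 22 mm above the counter, with a raised plain metal strip along it: an arc of 110 mm radius about body point (0, -85 mm), bulging to +y, 211 mm long, from its narrow dim end (-x) to its wide bright end (+x). Inlaid studs beside it grow the same way. Origin on its underside.
- strip (a joint): how far the whole metal strip is pressed down, m: 0 = up, 0.008 = on its stop. It sinks level as one piece wherever it is pressed. Spring: about 1.2 N to start it moving, 4 N at 4 mm, 7 N at the stop; springs up by itself when let go. Made for fingertips held together: open fingers would touch distant sections at once.
- part1: section 1 of 7 of the metal strip, in order from the narrow end (1) to the wide end (7), flush with its neighbours: 30 mm long (x, along the strip towards the wide end), 10 mm wide (y), 12 mm above the wood. Origin at the centre of its top face, 34 mm above the counter with the strip up.
- part2: section 2 of 7 of the metal strip, in order from the narrow end (1) to the wide end (7), flush with its neighbours: 30 mm long (x, along the strip towards the wide end), 14 mm wide (y), 12 mm above the wood. Origin at the centre of its top face, 34 mm above the counter with the strip up.
- part3: section 3 of 7 of the metal strip, in order from the narrow end (1) to the wide end (7), flush with its neighbours: 30 mm long (x, along the strip towards the wide end), 18 mm wide (y), 12 mm above the wood. Origin at the centre of its top face, 34 mm above the counter with the strip up.
- part4: section 4 of 7 of the metal strip, in order from the narrow end (1) to the wide end (7), flush with its neighbours: 30 mm long (x, along the strip towards the wide end), 22 mm wide (y), 12 mm above the wood. Origin at the centre of its top face, 34 mm above the counter with the strip up.
- part5: section 5 of 7 of the metal strip, in order from the narrow end (1) to the wide end (7), flush with its neighbours: 30 mm long (x, along the strip towards the wide end), 26 mm wide (y), 12 mm above the wood. Origin at the centre of its top face, 34 mm above the counter with the strip up.
- part6: section 6 of 7 of the metal strip, in order from the narrow end (1) to the wide end (7), flush with its neighbours: 30 mm long (x, along the strip towards the wide end), 30 mm wide (y), 12 mm above the wood. Origin at the centre of its top face, 34 mm above the counter with the strip up.
- part7: section 7 of 7 of the metal strip, in order from the narrow end (1) to the wide end (7), flush with its neighbours: 30 mm long (x, along the strip towards the wide end), 34 mm wide (y), 12 mm above the wood. Origin at the centre of its top face, 34 mm above the counter with the strip up.
- cup: plain white ceramic espresso cup without handle, 60 mm wide, 55 mm high, in the hollow of the dimmer's curve, its axis about 110 mm from the strip's middle line; leave it alone; origin at the centre of its underside
- sugar_jar: small closed jar, 52 mm wide, 60 mm high, about 85 mm from the strip's middle line on the outer side of the curve; leave it alone; origin at the centre of its underside
- mug: white mug, 80 mm wide, 90 mm high, at the left of the counter; leave it alone; origin at the centre of its underside
- gourd_vase: white gourd-shaped vase, 84 mm wide, 150 mm high, behind the dimmer; leave it alone; origin at the centre of its underside
- bowl: white bowl, 130 mm wide, 60 mm high, at the right of the counter; leave it alone; origin at the centre of its underside
- tumbler: glass tumbler, 68 mm wide, 85 mm high, behind the dimmer; leave it alone; origin at the centre of its underside
- spoon: steel spoon lying near the robot's left; leave it alone; origin at the centre of its underside

How it is judged:
On the way, in this order (a step that is already met when the one before it is completed fails the run):
1. The fingertips press the strip at its narrow end (section 1) (contact force between the fingers and part1 above 0.3 N and value of joint strip above 0.001 m), for 0.05 s.
2. Still pressing, they have come to section 3 (contact force between the fingers and part3 above 0.3 N and value of joint strip above 0.001 m), for 0.05 s.
3. Still pressing, they have come to section 5 (contact force between the fingers and part5 above 0.3 N and value of joint strip above 0.001 m), for 0.05 s.
4. Still pressing, they have come to the wide end (section 7) (contact force between the fingers and part7 above 0.3 N and value of joint strip above 0.001 m), for 0.05 s.
At the end, for the whole second after the job is handed in: The strip has been run from its narrow to its wide end and is up again (within 1 mm); the dimmer lies flat and still, within 20 mm of where it was; every piece of crockery stands upright within 20 mm of its place (value of joint strip below 0.001 m and distance of each of dimmer, cup, sugar_jar, mug, gourd_vase, bowl, tumbler, spoon from where it was at the start of the episode below 0.02 m and angle between dimmer's own z axis and vertical below 0.05 rad and linear speed of dimmer below 0.01 m/s and angle between each of cup, sugar_jar, mug, gourd_vase, bowl, tumbler's own z axis and vertical below 0.1 rad); the robot touches nothing.
It fails at once if the dimmer is pressed hard (over 20 N) (contact force between the fingers and dimmer above 20 N).
It fails at once if the strip is let up midway: fingertips low (within about 2 cm) over its middle sections with the strip not down (value of joint strip below 0.0003 m and height (world z) of the grasp point below 0.07 m and (horizontal distance between the grasp point and part3 below 0.012 m or horizontal distance between the grasp point and part4 below 0.012 m or horizontal distance between the grasp point and part5 below 0.012 m)).
It fails at once if the dimmer is lifted or tipped (height (world z) of dimmer above 0.012 m or angle between dimmer's own z axis and vertical above 0.12 rad).
It fails at once if the dimmer is shifted more than 25 mm (distance of dimmer from where it was at the start of the episode above 0.025 m).
It fails at once if something standing around it is shifted, lifted or knocked over (distance of any of cup, sugar_jar, mug, gourd_vase, bowl, tumbler, spoon from where it was at the start of the episode above 0.025 m or angle between any of cup, sugar_jar, mug, gourd_vase, bowl, tumbler's own z axis and vertical above 0.3 rad).
It also fails if it takes over 42 s, if anything falls off the work surface, if the arm or the gripper's body presses on something with over 40 N, if the wrist force passes 120 N, or if a joint passes its speed limit or range.

## Working session

There is one attempt and no reset: what is moved stays moved. The work goes in short steps, Python scripts to look and compute and a tool call to move; the robot and the scene stay as the last step left them, time stands still between calls to the robot, and variables do not carry over. Pictures are saved under pics/ and viewed, at most 10 in all, crops included, and the job is handed in when it is done.

Besides the shell and the picture viewer there is one more tool, called after "Call:" as name(argument=value, ...), one argument or row to a line, values as JSON. step_arm: Moves the arm, as the interface text tells. Its arguments: {"type":"object","properties":{"commands":{"type":"array","items":{"type":"object","properties":{"fingers":{"type":"number"},"dx":{"type":"number"},"dy":{"type":"number"},"dz":{"type":"number"},"roll":{"type":"number"}}}},"squeeze":{"type":"number"}},"required":["commands"]}

```bash
mkdir -p pics; python3 - <<'E'
from workcell import *
import cv2,numpy as np
for n in ("scene","side"):
    p,d=read_camera(n); c=calibration(n)
    cv2.imwrite(f"pics/{n}.png",p); np.savez(f"{n}.npz",p=p,d=d,K=c["intrinsics"],k1=c["k1"],T=c["world_to_cam"])
    print(n,c)
s=read_state();print(s)
E
```

```text
scene {'intrinsics': array([[439.41034802,   0.        , 279.62348378],
       [  0.        , 439.41034802, 208.74832063],
       [  0.        ,   0.        ,   1.        ]]), 'k1': -0.07657413322177554, 'world_to_cam': array([[-0.16257158,  0.98662297, -0.01206613,  0.09750962],
       [-0.6453797 , -0.09707688,  0.75766821,  0.29286921],
       [ 0.74636152,  0.13096255,  0.65252838, -1.52852126],
       [ 0.        ,  0.        ,  0.        ,  1.        ]])}
side {'intrinsics': array([[390.92927335,   0.        , 281.5318241 ],
       [  0.        , 390.92927335, 210.77361404],
       [  0.        ,   0.        ,   1.        ]]), 'k1': -0.009178968290953516, 'world_to_cam': array([[-0.98898952, -0.14674508,  0.0191208 ,  0.54910003],
       [ 0.09112008, -0.50204313,  0.86002897, -0.09317645],
       [-0.11660556,  0.85230193,  0.50988682, -0.98204104],
       [ 0.        ,  0.        ,  0.        ,  1.        ]])}
{'time': 0.1, 'q': array([-1.17191329e+00,  2.64706902e-01,  1.60525999e+00, -2.46970662e-05,
        1.27369294e+00, -3.68810495e-02]), 'joint_vel': array([ 0.00013695, -0.0016822 , -0.00230162, -0.00049495, -0.00013111,
       -0.00144025]), 'joint_torque': array([ 3.89930174e-04, -5.16708827e+01, -3.68590987e+01, -5.10183486e-05,
        6.33084230e-03, -2.20622803e-05]), 'tool_pos': array([ 0.28466214, -0.61130173,  0.23005474]), 'tcp_rot': array([-3.06533372e+00, -6.78666138e-01,  6.20604645e-04]), 'wrist_force': array([-0.79091248,  0.41277286, -0.53237748]), 'torque': array([ 0.07075884, -0.0072723 ,  0.00458962]), 'grip_force': 0.0, 'width': 1.0038533765479754}
```

View pics/scene.png

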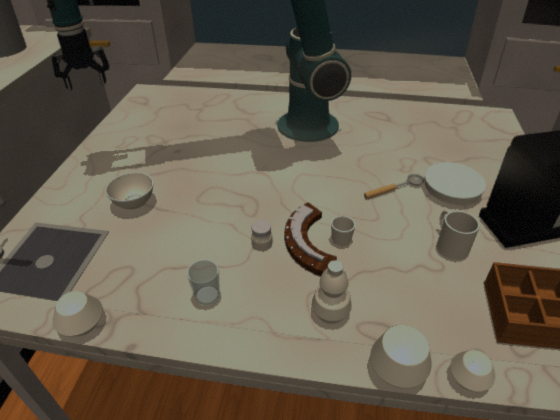

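View pics/side.png

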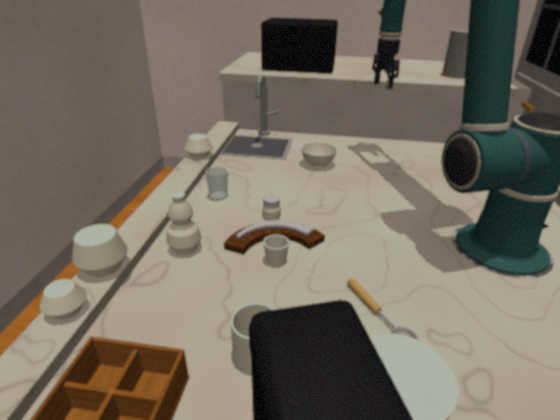

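The scene view shows the dark crescent at about (285–337, 205–272) with the pale strip on it. The cup is at (342,231), the jar at (261,235) and the vase at (332,295). In the side view the crescent spans (225–325, 220–250).

```bash
cat > h.py <<'E'
import numpy as np,cv2
def ray(pix,K,k1,T):
    pix=np.asarray(pix,float).reshape(-1,1,2)
    u=cv2.undistortPoints(pix,K,np.array([k1,0,0,0,0.]),None).reshape(-1,2)
    d=np.c_[u[:,0],-u[:,1],-np.ones(len(u))]
    R=T[:3,:3]; return -R.T@T[:3,3], d@R
def plane(pix,z,K,k1,T):
    o,d=ray(pix,K,k1,T); return o+d*((z-o[2])/d[:,2])[:,None]
E
python3 - <<'E'
import numpy as np,cv2
from h import *
outs=[]
for n,(x0,x1,y0,y1) in dict(scene=(275,350,195,285),side=(215,335,210,260)).items():
    f=np.load(n+".npz"); p,d=f["p"],f["d"]; a=(f["K"],float(f["k1"]),f["T"])
    im=cv2.resize(p[y0:y1,x0:x1],None,fx=6,fy=6,interpolation=cv2.INTER_CUBIC); im=cv2.convertScaleAbs(im,alpha=1.5)
    cv2.imwrite(f"pics/{n}_c.png",im)
    # depth cloud
    yy,xx=np.mgrid[y0:y1,x0:x1]; pix=np.c_[xx.ravel(),yy.ravel()]
    o,r=ray(pix,*a); P=o+r*d[yy,xx].reshape(-1,1)
    hsv=cv2.cvtColor(p,cv2.COLOR_BGR2HSV)[yy,xx].reshape(-1,3).astype(int)
    wood=(hsv[:,1]>110)&(hsv[:,2]<150)
    m=np.zeros(p.shape[:2],np.uint8); m[yy,xx]=(wood*255).reshape(yy.shape).astype(np.uint8)
    k,l,st,c=cv2.connectedComponentsWithStats(m); i=1+np.argmax(st[1:,4]); print(n,st[i],c[i])
    W=P[(l==i)[yy,xx].ravel()]; print("wood z pct",np.percentile(W[:,2],[5,50,95]), W.min(0),W.max(0))
    s=(P[:,2]>0.029)&(P[:,2]<0.040)&~wood
    print("strip cand",s.sum())
    np.savez(n+"_pts.npz",P=P[s],pix=pix[s],hsv=hsv[s],W=W)
E
```

```text
scene [ 285  203   51   73 1049] [307.30314585 245.88941849]
wood z pct [0.00743386 0.02068727 0.02327139] [ 0.44666736  0.00604908 -0.0012327 ] [1.34569359 0.13705828 0.77668238]
strip cand 700
side [225 228  99  25 967] [270.69493278 238.53671148]
wood z pct [0.00913471 0.02210699 0.02435182] [0.43703298 0.0368078  0.00552093] [0.6754179 0.8707946 0.570365 ]
strip cand 743
```

View pics/scene_c.png

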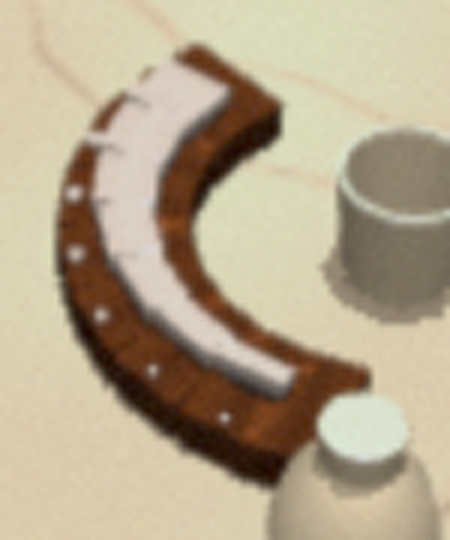

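View pics/side_c.png

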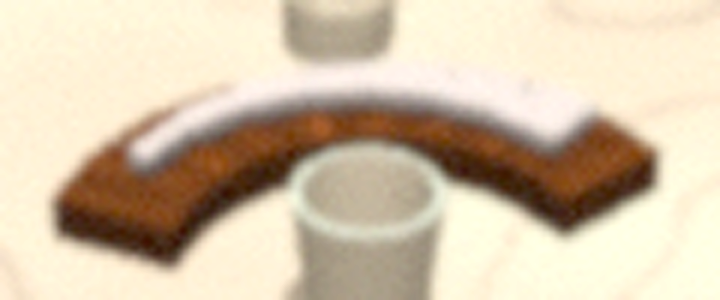

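Scene crop: the strip's wide end is near the robot, at full-image pixel (309,208). The narrow end is far from the robot, at (323,258), close to the vase. The side crop agrees: narrow end on the left at (239,236), wide end on the right at (310,231). I'll fit the arc next.

```bash
cat > fit.py <<'E'
import numpy as np,cv2
from h import *
from scipy.optimize import least_squares
C0=None
for n in ("scene","side"):
    f=np.load(n+"_pts.npz"); P=f["P"]
    # seed centre from picked ends: known radius & 110 mm
    g=np.load(n+".npz"); a=(g["K"],float(g["k1"]),g["T"])
    e=plane([[323,258],[309,208]] if n=="scene" else [[239,236],[310,231]],.034,*a)[:,:2]
    cup=None
    mid=e.mean(0); ch=e[1]-e[0]; L=np.linalg.norm(ch); nrm=np.array([-ch[1],ch[0]])/L
    if nrm[1]<0: nrm=-nrm
    c=mid+nrm*np.sqrt(max(.11**2-L*L/4,0)); print(n,"ends",e.round(3).tolist(),"chord",L.round(3),"seed",c.round(3))
    for it in range(4):
        v=P[:,:2]-c; r=np.hypot(*v.T); k=(r>.09)&(r<.130)&(abs(P[:,2]-.034)<.004)
        Q=P[k,:2]; v=Q-c; th=np.arctan2(-v[:,0],-v[:,1])  # 0 = toward -y, + toward robot(-x)
        b=np.round(th/.15).astype(int)
        M=np.array([(lambda q:(q.min(0)+q.max(0))/2 if 0 else q.mean(0))(Q[b==i]) for i in np.unique(b) if (b==i).sum()>8])
        c=least_squares(lambda z:np.hypot(*(M-z).T)-.11,c).x
    res=np.hypot(*(M-c).T)-.11
    v=Q-c; th=np.arctan2(-v[:,0],-v[:,1]); lo,hi=np.percentile(th,[.5,99.5])
    print(" centre",c.round(4),"rms",res.std().round(4),"theta",lo,hi,"span mm",110*(hi-lo),"mid th",(lo+hi)/2,"z",np.median(P[k,2]),k.sum())
    for t in np.arange(-.9,1,.3):
        q=np.hypot(*(Q[abs(th-t)<.12]-c).T); print("  th %.1f r %.3f w %.3f"%(t,q.mean(),np.ptp(np.percentile(q,[4,96]))))
E
python3 fit.py
```

```text
scene ends [[0.652, 0.11], [0.482, 0.058]] chord 0.178 seed [0.548 0.146]
 centre [0.5448 0.1417] rms 0.0004 theta -1.2628321194161265 0.6640784505944131 span mm 211.96016270115936 mid th -0.2993768344108567 z 0.03327071669713788 569
  th -0.9 r 0.110 w 0.014
  th -0.6 r 0.110 w 0.018
  th -0.3 r 0.110 w 0.021
  th -0.0 r 0.109 w 0.025
  th 0.3 r 0.111 w 0.029
  th 0.6 r 0.110 w 0.032fit.py:24: RuntimeWarning: Mean of empty slice.
  q=np.hypot(*(Q[abs(th-t)<.12]-c).T); print("  th %.1f r %.3f w %.3f"%(t,q.mean(),np.ptp(np.percentile(q,[4,96]))))
  ret = ret.dtype.type(ret / rcount)
Traceback (most recent call last):
  File "fit.py", line 24, in <module>
    q=np.hypot(*(Q[abs(th-t)<.12]-c).T); print("  th %.1f r %.3f w %.3f"%(t,q.mean(),np.ptp(np.percentile(q,[4,96]))))
                                                                                            ~~~~~~~~~~~~~^^^^^^^^^^
IndexError: index -1 is out of bounds for axis 0 with size 0
```

```bash
python3 - <<'E'
import numpy as np,cv2
from h import *
from scipy.optimize import least_squares
# objects: cloud top/belly extents
for n,boxes in dict(scene=dict(vase=(308,356,258,325),cup=(326,358,214,248),jar=(248,274,220,252),tumbler=(186,222,258,308)),
                    side=dict(vase=(164,204,190,254),cup=(262,292,234,267),jar=(258,284,193,222),tumbler=(203,232,166,200))).items():
    f=np.load(n+".npz"); p,d=f["p"],f["d"]; a=(f["K"],float(f["k1"]),f["T"])
    for k,(x0,x1,y0,y1) in boxes.items():
        yy,xx=np.mgrid[y0:y1,x0:x1]; o,r=ray(np.c_[xx.ravel(),yy.ravel()],*a); P=o+r*d[yy,xx].reshape(-1,1)
        sat=cv2.cvtColor(p,cv2.COLOR_BGR2HSV)[yy,xx][...,1].ravel()
        for z0,z1 in ((.03,.055),(.055,.09),(.09,.12),(.12,.16)):
            Q=P[(P[:,2]>z0)&(P[:,2]<z1)&(sat<110)]
            if len(Q)<25: continue
            lo,hi=np.percentile(Q[:,:2],[3,97],axis=0)
            print(n,k,z0,len(Q),"x %.3f..%.3f y %.3f..%.3f"%(lo[0],hi[0],lo[1],hi[1]),"zmax %.3f"%Q[:,2].max())
f=np.load("side_pts.npz"); P=f["P"]; c=np.array([.5448,.1417])
for it in range(5):
    v=P[:,:2]-c; r=np.hypot(*v.T); k=(r>.092)&(r<.128)&(abs(P[:,2]-.034)<.003); Q=P[k,:2]; v=Q-c
    th=np.arctan2(-v[:,0],-v[:,1]); b=np.round(th/.15).astype(int)
    M=np.array([Q[b==i].mean(0) for i in np.unique(b) if (b==i).sum()>8]); c=least_squares(lambda z:np.hypot(*(M-z).T)-.11,c).x
print("side centre",c.round(4),"theta",np.percentile(th,[.5,99.5]),"rms",(np.hypot(*(M-c).T)-.11).std(),k.sum(),np.median(P[k,2]))
E
```

```text
scene vase 0.03 409 x 0.775..0.816 y 0.100..0.176 zmax 0.055
scene vase 0.055 559 x 0.768..0.810 y 0.105..0.171 zmax 0.090
scene vase 0.09 320 x 0.777..0.803 y 0.113..0.163 zmax 0.120
scene vase 0.12 426 x 0.764..0.797 y 0.119..0.157 zmax 0.152
scene cup 0.03 364 x 0.522..0.577 y 0.122..0.173 zmax 0.055
scene jar 0.03 160 x 0.595..0.618 y -0.067..-0.023 zmax 0.055
scene jar 0.055 216 x 0.575..0.615 y -0.065..-0.026 zmax 0.063
scene tumbler 0.03 337 x 0.745..0.803 y -0.159..-0.106 zmax 0.055
scene tumbler 0.055 639 x 0.742..0.805 y -0.163..-0.103 zmax 0.087
side vase 0.03 515 x 0.735..0.905 y -0.089..0.178 zmax 0.055
side vase 0.055 449 x 0.740..0.800 y 0.126..0.173 zmax 0.090
side vase 0.09 280 x 0.746..0.793 y 0.135..0.165 zmax 0.120
side vase 0.12 298 x 0.753..0.789 y 0.128..0.160 zmax 0.152
side cup 0.03 393 x 0.522..0.572 y 0.121..0.176 zmax 0.055
side cup 0.055 72 x 0.520..0.574 y 0.119..0.177 zmax 0.058
side jar 0.03 178 x 0.554..0.612 y -0.045..0.033 zmax 0.054
side jar 0.055 142 x 0.571..0.611 y -0.064..-0.023 zmax 0.063
side tumbler 0.03 150 x 0.740..0.796 y -0.137..-0.103 zmax 0.055
side tumbler 0.055 377 x 0.739..0.799 y -0.166..-0.102 zmax 0.088
side centre [0.5422 0.1439] theta [-1.25596486  0.66593571] rms 0.0005213923037210132 487 0.03484061301316965
```

Call:
step_arm(
  commands=[
    {"fingers":1,"dx":0.04,"dy":-0.03},
    {"fingers":1,"dx":0.08,"dy":-0.06},
    {"fingers":1,"dx":0.12,"dy":-0.09},
    {"fingers":1,"dx":0.16,"dy":-0.12},
    {"fingers":1,"dx":0.2,"dy":-0.155},
    {"fingers":1,"dx":0.24,"dy":-0.187},
    {"fingers":1,"dx":0.28,"dy":-0.22},
    {"fingers":1,"dx":0.32,"dy":-0.251},
  ],
  squeeze=20,
)

```text
invalid input
```

Call:
step_arm(
  commands=[
    {"fingers":1,"dx":0.04,"dy":-0.03},
    {"fingers":1,"dx":0.08,"dy":-0.06},
    {"fingers":1,"dx":0.12,"dy":-0.09},
    {"fingers":1,"dx":0.16,"dy":-0.12},
    {"fingers":1,"dx":0.2,"dy":-0.155},
    {"fingers":1,"dx":0.24,"dy":-0.187},
    {"fingers":1,"dx":0.28,"dy":-0.22},
    {"fingers":1,"dx":0.3025,"dy":-0.238},
  ],
)

```text
invalid input
```

Call:
step_arm(
  commands=[
    {"fingers":1},
    {"fingers":1},
  ],
)

```text
invalid input
```

Call:
step_arm(
  commands=[
    {"fingers":1,"dx":0.04,"dy":-0.03,"dz":0,"roll":0},
    {"fingers":1,"dx":0.08,"dy":-0.06,"dz":0,"roll":0},
    {"fingers":1,"dx":0.12,"dy":-0.09,"dz":0,"roll":0},
    {"fingers":1,"dx":0.16,"dy":-0.12,"dz":0,"roll":0},
    {"fingers":1,"dx":0.2,"dy":-0.155,"dz":0,"roll":0},
    {"fingers":1,"dx":0.24,"dy":-0.187,"dz":0,"roll":0},
    {"fingers":1,"dx":0.28,"dy":-0.22,"dz":0,"roll":0},
    {"fingers":1,"dx":0.32,"dy":-0.251,"dz":0,"roll":0},
  ],
  squeeze=20,
)

```text
time: 1.1
tool_pos: [0.4692, -0.2475, 0.2309]
tcp_rot: [-3.067, -0.679, 0.001]
wrist_force: [0.4, -0.4, 0.6]
width: 0.001
grip_force: 0.0
```

Call:
step_arm(
  commands=[
    {"fingers":1,"dx":0.04,"dy":-0.03,"dz":0,"roll":0},
    {"fingers":1,"dx":0.08,"dy":-0.06,"dz":0,"roll":0},
    {"fingers":1,"dx":0.12,"dy":-0.09,"dz":0,"roll":0},
    {"fingers":1,"dx":0.16,"dy":-0.12,"dz":0,"roll":0},
    {"fingers":1,"dx":0.2,"dy":-0.155,"dz":0,"roll":0},
    {"fingers":1,"dx":0.24,"dy":-0.187,"dz":0,"roll":0},
    {"fingers":1,"dx":0.28,"dy":-0.22,"dz":0,"roll":0},
    {"fingers":1,"dx":0.303,"dy":-0.239,"dz":0,"roll":0},
  ],
)

```text
time: 2.1
tool_pos: [0.6432, 0.0978, 0.2305]
tcp_rot: [-3.066, -0.682, 0.001]
wrist_force: [0.4, -0.4, -0.3]
width: -0.003
grip_force: 0.0
```

Call:
step_arm(
  commands=[
    {"fingers":1,"dx":0,"dy":0,"dz":0.04,"roll":0},
    {"fingers":1,"dx":0,"dy":0,"dz":0.08,"roll":0},
    {"fingers":1,"dx":0,"dy":0,"dz":0.11,"roll":0},
    {"fingers":1,"dx":0,"dy":0,"dz":0.12,"roll":0},
    {"fingers":1,"dx":0,"dy":0,"dz":0.12,"roll":0},
  ],
)

```text
time: 2.72
tool_pos: [0.6424, 0.0952, 0.1106]
tcp_rot: [-3.067, -0.679, 0.003]
wrist_force: [-0.2, -0.4, 0.2]
width: -0.002
grip_force: 0.0
```

```bash
python3 - <<'E'
from workcell import *
import cv2,numpy as np
s=read_state(); print({k:np.round(s[k],4) for k in("time","q","tool_pos","tcp_rot","wrist_force","width")})
c=calibration("wrist"); w,d=read_camera("wrist"); np.savez("wrist.npz",p=w,d=d,K=c["intrinsics"],k1=c["k1"],T=c["world_to_cam"])
p,_=read_camera("side"); q=cv2.resize(p[130:290,170:350],(540,480)); cv2.imwrite("pics/m1.png",cv2.hconcat([cv2.resize(w,(560//2,420//2)),np.zeros((210,10,3),np.uint8)])); 
cv2.imwrite("pics/m1.png",np.hstack([cv2.copyMakeBorder(cv2.resize(w,(260,195)),0,285,0,0,0),q]))
E
```

```text
{'time': np.float64(2.725), 'q': array([ 0.1088,  0.3131,  1.7737, -0.    ,  1.0564,  1.2438]), 'tool_pos': array([0.6424, 0.0952, 0.1106]), 'tcp_rot': array([-3.0671e+00, -6.7910e-01,  2.5000e-03]), 'wrist_force': array([-0.1752, -0.4404,  0.1536]), 'width': np.float64(-0.0018)}
```

View pics/m1.png

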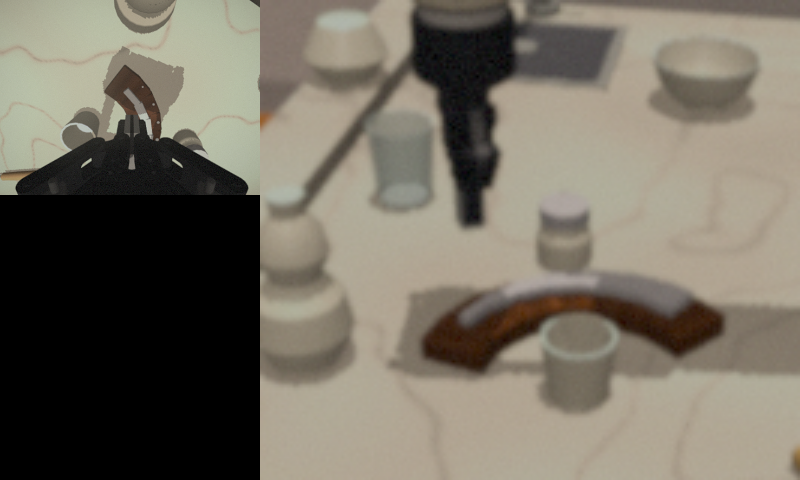

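The wrist view shows the crescent's narrow end just ahead of the shut fingers, at about (127,95) in the small inset. The side view shows the fingertips at (470,225), above the narrow end. I'll check the arc centre once with the wrist depth and work out the waypoints.

```bash
python3 - <<'E'
import numpy as np
from h import *
f=np.load("wrist.npz"); d=f["d"]; a=(f["K"],float(f["k1"]),f["T"])
yy,xx=np.mgrid[0:420,0:560]; o,r=ray(np.c_[xx.ravel(),yy.ravel()],*a); P=o+r*d.reshape(-1,1)
c=np.array([.5435,.1428]); v=P[:,:2]-c; R=np.hypot(*v.T); th=np.arctan2(-v[:,0],-v[:,1])
k=(abs(P[:,2]-.034)<.003)&(R>.085)&(R<.135)&(th<0)
print("n",k.sum(),"z",np.median(P[k,2]),"th min",np.percentile(th[k],.5))
for t in np.arange(-1.2,0,.15):
    m=k&(abs(th-t)<.07)
    if m.sum()>20: print("%.2f r %.4f w %.3f n %d"%(t,R[m].mean(),np.ptp(np.percentile(R[m],[3,97])),m.sum()))
ax=np.array([-3.067,-.679]); ax/=np.linalg.norm(ax); A=2*np.outer(ax,ax)-np.eye(2)  # rows = tool x,y
t=-1.124+np.arange(0,28)*.0625; W=c-.11*np.c_[np.sin(t),np.cos(t)]; D=(W-W[0])@A.T
print(np.c_[t,W,D].round(4))
E
```

```text
n 1646 z 0.0326827226744896 th min -1.2465507349372245
-1.20 r 0.1105 w 0.010 n 247
-1.05 r 0.1107 w 0.010 n 271
-0.90 r 0.1111 w 0.013 n 351
-0.75 r 0.1120 w 0.014 n 301
-0.60 r 0.1160 w 0.008 n 201
-0.45 r 0.1177 w 0.010 n 161
[[-1.1240e+00  6.4270e-01  9.5300e-02  0.0000e+00  0.0000e+00]
 [-1.0615e+00  6.3950e-01  8.9200e-02 -5.4000e-03  4.2000e-03]
 [-9.9900e-01  6.3600e-01  8.3300e-02 -1.1100e-02  8.0000e-03]
 [-9.3650e-01  6.3210e-01  7.7600e-02 -1.7100e-02  1.1500e-02]
 [-8.7400e-01  6.2790e-01  7.2200e-02 -2.3200e-02  1.4600e-02]
 [-8.1150e-01  6.2330e-01  6.7100e-02 -2.9500e-02  1.7400e-02]
 [-7.4900e-01  6.1840e-01  6.2200e-02 -3.6000e-02  1.9700e-02]
 [-6.8650e-01  6.1320e-01  5.7700e-02 -4.2600e-02  2.1600e-02]
 [-6.2400e-01  6.0780e-01  5.3500e-02 -4.9300e-02  2.3100e-02]
 [-5.6150e-01  6.0210e-01  4.9700e-02 -5.6100e-02  2.4200e-02]
 [-4.9900e-01  5.9610e-01  4.6200e-02 -6.2900e-02  2.4800e-02]
 [-4.3650e-01  5.9000e-01  4.3100e-02 -6.9800e-02  2.5000e-02]
 [-3.7400e-01  5.8370e-01  4.0400e-02 -7.6700e-02  2.4800e-02]
 [-3.1150e-01  5.7720e-01  3.8100e-02 -8.3500e-02  2
[... 193 characters left out ...]
0e-02]
 [-6.1500e-02  5.5030e-01  3.3000e-02 -1.1010e-01  1.7400e-02]
 [ 1.0000e-03  5.4340e-01  3.2800e-02 -1.1640e-01  1.4700e-02]
 [ 6.3500e-02  5.3650e-01  3.3000e-02 -1.2250e-01  1.1600e-02]
 [ 1.2600e-01  5.2970e-01  3.3700e-02 -1.2850e-01  8.1000e-03]
 [ 1.8850e-01  5.2290e-01  3.4700e-02 -1.3420e-01  4.3000e-03]
 [ 2.5100e-01  5.1620e-01  3.6200e-02 -1.3960e-01  1.0000e-04]
 [ 3.1350e-01  5.0960e-01  3.8200e-02 -1.4480e-01 -4.4000e-03]
 [ 3.7600e-01  5.0310e-01  4.0500e-02 -1.4970e-01 -9.3000e-03]
 [ 4.3850e-01  4.9680e-01  4.3200e-02 -1.5420e-01 -1.4400e-02]
 [ 5.0100e-01  4.9070e-01  4.6300e-02 -1.5850e-01 -1.9800e-02]
 [ 5.6350e-01  4.8470e-01  4.9800e-02 -1.6240e-01 -2.5500e-02]]
```

Call:
step_arm(
  commands=[
    {"fingers":1,"dx":0,"dy":0,"dz":0.035,"roll":0},
    {"fingers":1,"dx":0,"dy":0,"dz":0.06,"roll":0},
    {"fingers":1,"dx":0,"dy":0,"dz":0.07,"roll":0},
    {"fingers":1,"dx":0,"dy":0,"dz":0.074,"roll":0},
    {"fingers":1,"dx":0,"dy":0,"dz":0.074,"roll":0},
  ],
)

```text
time: 3.45
tool_pos: [0.6438, 0.0954, 0.0385]
tcp_rot: [3.067, 0.679, 0.003]
wrist_force: [-0.0, -0.2, -0.3]
width: -0.0
grip_force: 0.0
```

Call:
step_arm(
  commands=[
    {"fingers":1,"dx":0,"dy":0,"dz":0.001,"roll":0},
    {"fingers":1,"dx":0,"dy":0,"dz":0.003,"roll":0},
    {"fingers":1,"dx":0,"dy":0,"dz":0.005,"roll":0},
    {"fingers":1,"dx":0,"dy":0,"dz":0.006,"roll":0},
    {"fingers":1,"dx":0,"dy":0,"dz":0.006,"roll":0},
    {"fingers":1,"dx":0,"dy":0,"dz":0.006,"roll":0},
  ],
)

```text
time: 4.2
tool_pos: [0.6434, 0.0954, 0.0317]
tcp_rot: [3.067, 0.679, 0.002]
wrist_force: [1.1, 1.0, 3.5]
width: 0.001
grip_force: 1.5
```

Call:
step_arm(
  commands=[
    {"fingers":1,"dx":0,"dy":0,"dz":0.001,"roll":0},
    {"fingers":1,"dx":-0.0054,"dy":0.0042,"dz":0.001,"roll":0},
    {"fingers":1,"dx":-0.0111,"dy":0.008,"dz":0.001,"roll":0},
    {"fingers":1,"dx":-0.0171,"dy":0.0115,"dz":0.001,"roll":0},
    {"fingers":1,"dx":-0.0232,"dy":0.0146,"dz":0.001,"roll":0},
    {"fingers":1,"dx":-0.0232,"dy":0.0146,"dz":0.001,"roll":0},
  ],
)

```text
time: 4.95
tool_pos: [0.6273, 0.0713, 0.0302]
tcp_rot: [3.067, 0.679, -0.002]
wrist_force: [-0.4, -1.2, 4.8]
width: 0.003
grip_force: 2.0
```

Call:
step_arm(
  commands=[
    {"fingers":1,"dx":-0.0063,"dy":0.0028,"dz":0,"roll":0},
    {"fingers":1,"dx":-0.0128,"dy":0.0051,"dz":0,"roll":0},
    {"fingers":1,"dx":-0.0194,"dy":0.007,"dz":0,"roll":0},
    {"fingers":1,"dx":-0.0261,"dy":0.0085,"dz":0,"roll":0},
    {"fingers":1,"dx":-0.0329,"dy":0.0096,"dz":0,"roll":0},
    {"fingers":1,"dx":-0.0397,"dy":0.0102,"dz":0,"roll":0},
    {"fingers":1,"dx":-0.0397,"dy":0.0102,"dz":0,"roll":0},
  ],
)

```text
time: 5.82
tool_pos: [0.5952, 0.0456, 0.0301]
tcp_rot: [3.067, 0.679, -0.003]
wrist_force: [-0.0, -0.9, 4.2]
width: 0.001
grip_force: 2.1
```

Call:
step_arm(
  commands=[
    {"fingers":1,"dx":-0.0069,"dy":0.0002,"dz":0,"roll":0},
    {"fingers":1,"dx":-0.0138,"dy":0,"dz":0,"roll":0},
    {"fingers":1,"dx":-0.0206,"dy":-0.0006,"dz":0,"roll":0},
    {"fingers":1,"dx":-0.0274,"dy":-0.0017,"dz":0,"roll":0},
    {"fingers":1,"dx":-0.0341,"dy":-0.0032,"dz":0,"roll":0},
    {"fingers":1,"dx":-0.0407,"dy":-0.0051,"dz":0,"roll":0},
    {"fingers":1,"dx":-0.0472,"dy":-0.0074,"dz":0,"roll":0},
    {"fingers":1,"dx":-0.0472,"dy":-0.0074,"dz":0,"roll":0},
  ],
)

```text
time: 6.82
tool_pos: [0.5489, 0.0328, 0.0299]
tcp_rot: [-3.067, -0.679, 0.003]
wrist_force: [-1.3, 0.1, 3.9]
width: -0.0
grip_force: 2.1
```

Call:
step_arm(
  commands=[
    {"fingers":1,"dx":-0.0063,"dy":-0.0027,"dz":0,"roll":0},
    {"fingers":1,"dx":-0.0124,"dy":-0.0058,"dz":0,"roll":0},
    {"fingers":1,"dx":-0.0184,"dy":-0.0093,"dz":0,"roll":0},
    {"fingers":1,"dx":-0.0241,"dy":-0.0131,"dz":0,"roll":0},
    {"fingers":1,"dx":-0.0295,"dy":-0.0173,"dz":0,"roll":0},
    {"fingers":1,"dx":-0.0347,"dy":-0.0218,"dz":0,"roll":0},
    {"fingers":1,"dx":-0.0396,"dy":-0.0267,"dz":0,"roll":0},
    {"fingers":1,"dx":-0.0396,"dy":-0.0267,"dz":0,"roll":0},
  ],
)

```text
time: 7.82
tool_pos: [0.5017, 0.0408, 0.0299]
tcp_rot: [-3.067, -0.679, 0.004]
wrist_force: [-0.7, 0.9, 4.5]
width: 0.002
grip_force: 2.1
```

Call:
step_arm(
  commands=[
    {"fingers":1,"dx":-0.0045,"dy":-0.0051,"dz":0,"roll":0},
    {"fingers":1,"dx":-0.0088,"dy":-0.0105,"dz":0,"roll":0},
    {"fingers":1,"dx":-0.0127,"dy":-0.0162,"dz":0,"roll":0},
    {"fingers":1,"dx":-0.0127,"dy":-0.0162,"dz":0,"roll":0},
    {"fingers":1,"dx":-0.0127,"dy":-0.0162,"dz":0,"roll":0},
  ],
)

```text
time: 8.45
tool_pos: [0.4836, 0.0503, 0.0299]
tcp_rot: [-3.066, -0.679, 0.004]
wrist_force: [-1.4, 2.2, 4.2]
width: 0.004
grip_force: 2.1
```

Call:
step_arm(
  commands=[
    {"fingers":1,"dx":0,"dy":0,"dz":-0.004,"roll":0},
    {"fingers":1,"dx":0,"dy":0,"dz":-0.015,"roll":0},
    {"fingers":1,"dx":0,"dy":0,"dz":-0.05,"roll":0},
    {"fingers":1,"dx":0,"dy":0,"dz":-0.1,"roll":0},
    {"fingers":1,"dx":0,"dy":0,"dz":-0.15,"roll":0},
    {"fingers":1,"dx":0,"dy":0,"dz":-0.2,"roll":0},
    {"fingers":1,"dx":0,"dy":0,"dz":-0.2,"roll":0},
    {"fingers":1,"dx":0,"dy":0,"dz":-0.2,"roll":0},
  ],
)

```text
time: 9.45
tool_pos: [0.4843, 0.0497, 0.2301]
tcp_rot: [3.067, 0.679, -0.001]
wrist_force: [-0.2, 0.6, 0.2]
width: 0.002
grip_force: 0.0
```

```bash
python3 - <<'E'
from workcell import *
from h import *
p,d=read_camera("side"); f=np.load("side.npz"); a=(f["K"],float(f["k1"]),f["T"])
o=f["p"]; df=cv2.absdiff(o,p)[150:420].max(); 
cv2.imwrite("pics/end.png",np.hstack([x[150:280,160:350] for x in (o,p)]).repeat(2,0).repeat(2,1))
for q,dd in((o,f["d"]),(p,d)):
    m=cv2.inRange(cv2.cvtColor(q,cv2.COLOR_BGR2HSV),(0,110,0),(30,255,150))[210:260,215:335]
    print(cv2.boundingRect(m),cv2.moments(m,True)["m10"]/cv2.moments(m,True)["m00"])
    yy,xx=np.mgrid[215:245,225:325]; oo,r=ray(np.c_[xx.ravel(),yy.ravel()],*a); P=oo+r*dd[yy,xx].reshape(-1,1)
    v=np.hypot(*(P[:,:2]-[.5435,.1428]).T); k=(abs(v-.11)<.005)&(P[:,2]>.02)&(P[:,2]<.045); print(k.sum(),np.median(P[k,2]))
print(read_state()["wrist_force"])
E
```

```text
(10, 18, 99, 25) 55.73993808049536
275 0.03460635959123637
(10, 18, 99, 25) 55.89092762487258
281 0.03446421101129293
[ 0.26184997 -0.04551359 -0.07575224]
```

View pics/end.png

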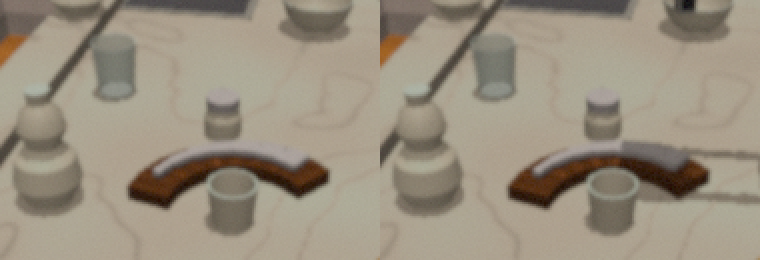

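The before (left) and after (right) pictures match. The dimmer is in the same place at (230,170) and (610,170), its strip is up at 34 mm, and the crockery hasn't moved.

```bash
python3 -c "
from workcell import *
print(finish_job())"
```

```text
the job is handed in; nothing more can be done
None
```

I ran the fingertips along the whole strip from the narrow to the wide end, pressing with about 4 N, then lifted off and handed the job in; the last pictures show the strip back up and the dimmer and the crockery in view unmoved, but the hand-in returned no verdict.

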